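# Pack a two-layer chocolate presentation box

## Task

Pack the wooden presentation box on the marble slab: first lay the long bar flat on the oblong liner, in line with it, and the large medallion flat on the round liner; then thread the divider whose two holes match the dowels over both dowels until it rests flat on the ledges; last set the hazelnut square, nut up, in the middle of that divider. Leave the short bar, the small medallion and the divider with the wrong hole spacing where they lie.

Things in the scene. Friction and masses are not known exactly. Their poses are not given: they have to be found in the camera images.
- box: Open wooden box fixed on the 15 mm marble slab: 140 (x) x 232 (y) x 40 mm high, walls 6, floor 5 mm. At each y end a ledge runs 29 mm in from the wall, its top 29 mm above the box's underside. On each stands a dark dowel, 8 mm diameter, at x = 0, y = +92 / -92 mm, 26 mm tall above the ledge, the top 8 mm tapering to a 3 mm tip. Origin: centre of the underside; z up.
- liner_long: Oblong pale-gold liner, fixed on the box floor: 44 (x) x 76 (y) x 2 mm, centred 39 mm from the box's centre towards one ledge (either one), its long y axis parallel to the box's y. Place of the long bar. Origin: centre of its underside.
- liner_round: Round pale-gold liner, fixed on the box floor: 56 mm diameter, 2 mm thick, 39 mm from the box's centre towards the other ledge. Place of the large medallion. Origin: centre of its underside.
- bar: Long dark chocolate bar, loose, four segments: 32 (x) x 64 (y) x 14 mm high, about 37 g. Lies flat on the slab. Origin: centre of its underside; y along its length, z up. Belongs in the box.
- medallion: Large round chocolate medallion, loose: 44 mm diameter, 14 mm high, about 27 g. Lies flat. Origin: centre of its underside. Belongs in the box.
- square: Square chocolate, loose: 40 x 40 x 14 mm high with a light brown hazelnut (16 mm ball) standing 11 mm proud of its top, about 32 g. Origin: centre of its underside, z up through the nut. Belongs on the middle of the divider.
- divider: Plywood divider that fits the box, loose: flat strip 52 (x) x 208 (y) x 6 mm, about 50 g, with two 14 mm through holes at x = 0, y = +92 / -92 mm (12 mm from hole centre to strip end) and a flush 42 mm white square marking its middle. Lies flat, marked face up; either way round fits. Origin: centre of its underside; y along its length.
- short_bar: Short chocolate bar of three segments, loose: 32 (x) x 48 (y) x 14 mm high. Look-alike: leave it.
- small_medallion: Small round medallion, loose: 28 mm diameter, 14 mm high. Look-alike: leave it.
- odd_divider: Divider of another box, loose: same strip 52 x 208 x 6 mm with the same white square, but its two 14 mm holes lie at y = +62 and -62 mm, well in from the ends, so it does not fit the dowels. Look-alike: leave it.
Not all that is in view belongs to the job. What is shaped like the bar but green is not meant.

How it is judged:
By the outcome, as a careful person would: the job done as asked, in the order asked, and still so for the second after the job is handed in, with the robot touching nothing.
It also fails if it takes over 106 s, if anything falls off the work surface, if the arm or the gripper's body presses on something with over 40 N, if the wrist force passes 120 N, or if a joint passes its speed limit or range.

## Robot

A 7-joint arm with a two-finger parallel gripper is mounted at the origin on the work surface. World frame = base frame: x ahead of the robot, y to its left, z up, the work surface at z = 0. Lengths are in m, angles in rad, forces in N, time in s.
With the tool pointing down it reaches from about 0.4 to 0.85 m from the base axis. Payload 10.4 kg.
Tool frame: the origin (TCP) lies midway between the tips of the shut fingers; the grasp point (between the pads) lies 19 mm behind it (r.grasp_offset is the distance from the TCP to the grasp point, in m); z points along the fingers, y is the line along which they close (so a half turn about z gives the same grasp; the last joint's range is limited). The gripper opens to 87 mm and grips with 3 to 60 N. Pads are 19 mm wide; open, the fingers measure 117 mm over their backs; the gripper's body (75 mm by 190 mm) begins 51 mm behind the grasp point.
Start: joints at [-1.27, 0.332, -0.065, 1.46, 0.022, 1.35, -0.088], TCP at [0.199, 0.593, 0.223] pointing down, gripper open.
Joint ranges: [-2.6, 2.6], [-0.5, 2.12], [-1.47, 1.34], [0.16, 2.42], [-1.27, 4.41], [0.06, 2.06], [-2.6, 2.6]. Speed limits (rad/s): [2.22, 2.22, 2.79, 2.79, 3.14, 3.14, 3.14].

## Interface

Orientations are given as a unit quaternion [x, y, z, w].
In Python, from bench import r gives the robot as it stands.
- The arm moves only by the tool drive_tool, never from a script. Its argument "moves" is a list that holds one entry, the list of rows, each a list of 7 numbers: the shift along the tool's x, y, z in m, then the turn, a rotation vector about the tool's x, y, z in rad, then the opening, from 0 (shut) to 1 (fully open). In form: [[[tx, ty, tz, ax, ay, az, jaw], ...]]. A call has 1 to 10 rows; each row shifts and turns the commanded pose from where the row before left it, along the tool's axes as they then stand; what a row does not reach is not made up. A row lasts 1/10 s, in which the tool goes at most 50 mm and 8.59 degrees, less where a joint would pass 70% of its speed; a pose out of reach is approached as far as the arm can. A call is refused whole if a number of a shift passes 0.05 or a number of a turn 0.15, either way. A call with a gripper value outside its range is refused whole. The fingers move at their own pace and stop on an object; "squeeze" is the grip in N (left out, the last holds). Time passes only in rows, so rows that do not move let the fingers close. It gives the time, the measured TCP pose, the force, the opening and the grip force at its end, in the units of the state.
- r.read_state(): the state, without advancing time (a new reading comes with each control period).
- r.camera(name): name is "side" or "top"; returns the picture (480x640x3 uint8, red, green, blue); there is no depth.
- r.camera_info(name): a dict with "mtx" (3x3 intrinsics, pixels), "rvec" (rotation vector, rad) and "tvec" (3), from world to camera coordinates, as OpenCV has them. Camera axes: x right, y down, z forward; pixel columns grow to the right and rows downward; lengths in m; the calibration is good to about 2 mm. A picture is of the moment at which its call begins. camera_info takes no time and is no camera call.
- r.close_job(): hands the job in; it is judged then, once.
Trained networks look in the newest picture that a camera, given by its name, has taken for a name from the list of things; names that differ only in an ending like _2 or _b are one class to them, and where a whole thing is asked for, a point or a joint stands for the part that bears it (a point fixed in the world has none). Each returns a list of dicts, best first, with "conf" (0 to 1); they miss things now and then, are a little off and sometimes report something else, mostly with a low value. They report only what shows in the picture. A call takes as long as a camera call. They do not tell look-alikes from the thing itself.
- r.find_in(camera, query): "bbox" ([left, top, right, bottom] in pixels, round what is visible of it).
- r.place_of(camera, query): "at" ([column, row] in pixels: a listed point, or the origin of a listed thing).
The state is a dict: "time": time; "joint_positions": joint angles; "joint_vel": joint speeds; "joint_torque": joint torques, N m; "ee_pos": TCP position; "eef_rot": TCP orientation; "ft_force": force on the tool from outside, world axes, zero at the start; "torque": the same for the moment, N m; "width": finger opening in m; "grip_force": force on a finger pad.
Only numpy, scipy, OpenCV 4.12 (cv2) and the standard library are available. Lean on these libraries where they do the work, as an engineer would, in place of code of your own. Each camera call takes 0.05 s, during which the arm holds its last target. There are 200 camera calls.

## Working session

There is one attempt and no reset: what is moved stays moved. The work goes in short steps, Python scripts to look and compute and a tool call to move; the robot and the scene stay as the last step left them, time stands still between calls to the robot, and variables do not carry over. Pictures are saved under pics/ and viewed, at most 14 in all, crops included, and the job is handed in when it is done.

Besides the shell and the picture viewer there is one more tool, called after "Request:" as a command line: name --argument value ..., lists and objects as JSON in quotes. drive_tool: Moves the arm, as the interface text tells. Its arguments: {"type":"object","properties":{"moves":{"type":"array"},"squeeze":{"type":"number"}},"required":["moves"]}

```bash
ls; mkdir -p pics; python3 - <<'E'
from bench import r
import cv2
s=r.read_state();print(s['time'],s['ee_pos'],s['eef_rot'],s['width'],r.grasp_offset)
for c in('top','side'):
    im=r.camera(c);cv2.imwrite(f'pics/{c}0.png',im[:,:,::-1])
    i=r.camera_info(c);print(c,i)
    for q in ('box','liner_long','liner_round','bar','medallion','square','divider','odd_divider','short_bar','small_medallion'):
        if c=='top':print(q,[(d['conf'],d['at']) for d in r.place_of(c,q)])
E
```

```text
pics
0.0 [0.19874821 0.59216495 0.2217637 ] [ 1.61167084e-01  9.86926893e-01 -6.88250537e-04 -7.56959742e-05] 0.08691272985468829 0.0187
top {'mtx': array([[477.54885294,   0.        , 316.3111266 ],
       [  0.        , 477.54885294, 248.7378599 ],
       [  0.        ,   0.        ,   1.        ]]), 'rvec': array([ 2.13197375, -2.11868201,  0.19259329]), 'tvec': array([-0.10288715,  0.47155066,  1.0617412 ])}
box [(0.89, [287.8, 192.6]), (0.54, [271.5, 271.6])]
liner_long [(0.94, [271.8, 187.0]), (0.62, [270.7, 272.9])]
liner_round [(0.66, [303.0, 198.5])]
bar [(0.91, [385.1, 186.1]), (0.83, [518.7, 196.6]), (0.63, [365.8, 335.7])]
medallion [(0.78, [205.0, 274.3])]
square [(0.88, [270.6, 273.7])]
divider [(0.82, [128.6, 244.2]), (0.6, [272.8, 184.9])]
odd_divider [(0.6, [424.3, 251.1])]
short_bar [(0.59, [175.1, 187.0])]
small_medallion [(0.58, [325.8, 269.1])]
side {'mtx': array([[508.57146554,   0.        , 316.13970678],
       [  0.        , 508.57146554, 239.85858222],
       [  0.        ,   0.        ,   1.        ]]), 'rvec': array([ 2.20632609, -0.46534051,  0.20139046]), 'tvec': array([-0.47755772,  0.0967934 ,  1.45519165])}
```

View pics/top0.png

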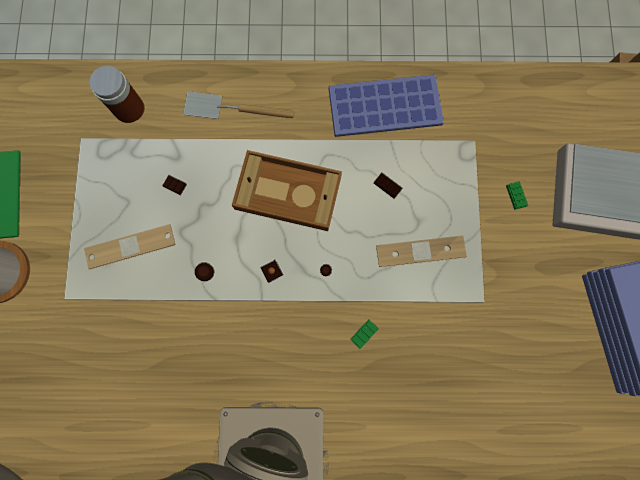

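View pics/side0.png

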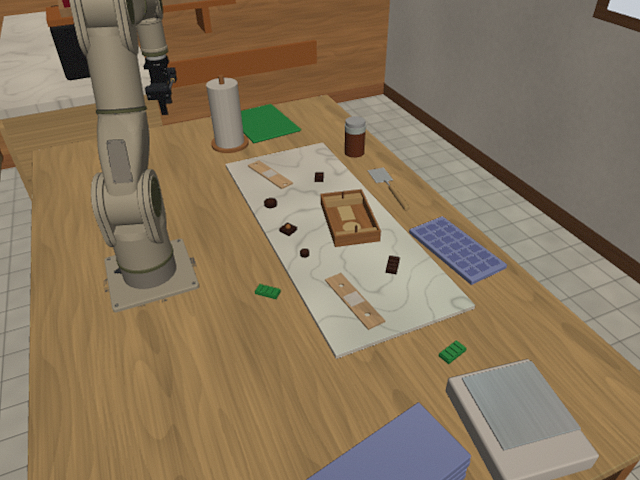

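```bash
cat > h.py <<'E'
import numpy as np, cv2
from scipy.optimize import minimize
from bench import r
def proj(cam,P):
    i=r.camera_info(cam); return cv2.projectPoints(np.float64(P).reshape(-1,1,3),i['rvec'],i['tvec'],i['mtx'],None)[0].reshape(-1,2)
def unproj(cam,uv,z):
    i=r.camera_info(cam);R=cv2.Rodrigues(i['rvec'])[0];c=-R.T@i['tvec']
    d=R.T@np.linalg.inv(i['mtx'])@np.array([uv[0],uv[1],1.]);return c+d*(z-c[2])/d[2]
def rect(w,l): return np.array([[w,l],[-w,l],[-w,-l],[w,-l]])/2
def disc(d): a=np.linspace(0,2*np.pi,40,endpoint=False);return d/2*np.c_[np.cos(a),np.sin(a)]
def prism(fp,h,x,y,a,z):
    c,s=np.cos(a),np.sin(a);q=fp@np.array([[c,s],[-s,c]])+[x,y]
    return np.r_[np.c_[q,np.full(len(q),z)],np.c_[q,np.full(len(q),z+h)]]
def soft(im,kind):
    im=im.astype(float)
    if kind=='dark': return 255-im.max(2)      # chocolate
    return im.max(2)-im.min(2)                  # wood: chroma
def fit(cam,im,kind,fp,h,x0,z,rad,K=6):
    """fit footprint pose (x,y,angle) to silhouette; rad = crop half size px"""
    u,v=proj(cam,[x0[0],x0[1],z+h/2])[0].round().astype(int);u0,v0=max(u-rad,0),max(v-rad,0)
    g=soft(im[v0:v+rad,u0:u+rad],kind).astype(np.float32)
    g=cv2.resize(g,None,fx=K,fy=K,interpolation=cv2.INTER_CUBIC)
    t,_=cv2.threshold(np.clip(g,0,255).astype(np.uint8),0,255,cv2.THRESH_OTSU)
    n,lab,st,cen=cv2.connectedComponentsWithStats((g>t).astype(np.uint8))
    k=1+np.argmax(st[1:,4]-20*np.hypot(*(cen[1:]-np.array(g.shape[::-1])/2).T))
    m=(lab==k).astype(np.uint8)
    ct=max(cv2.findContours(m,cv2.RETR_EXTERNAL,cv2.CHAIN_APPROX_NONE)[0],key=cv2.contourArea)
    m[:]=0;cv2.drawContours(m,[ct],-1,1,-1);mb=cv2.GaussianBlur(m.astype(np.float32),(0,0),K*.6)
    def f(p):
        q=proj(cam,prism(fp,h,p[0]/1e3,p[1]/1e3,p[2]/50,z))
        q=((q-[u0,v0]+.5)*K-.5)
        o=np.zeros(m.shape,np.uint8);cv2.fillPoly(o,[(cv2.convexHull(q.astype(np.float32))*16).round().astype(np.int32)],1,shift=4)
        return np.abs(cv2.GaussianBlur(o.astype(np.float32),(0,0),K*.6)-mb).sum()/m.sum()
    p0=np.array([x0[0]*1e3,x0[1]*1e3,x0[2]*50])
    best=min((minimize(f,b,method='Nelder-Mead',options=dict(initial_simplex=np.r_[[b],b+np.eye(3)*[6,6,8]],xatol=.05,fatol=1e-5)) for b in (p0,p0+[0,0,10],p0-[0,0,10])),key=lambda s:s.fun)
    return [round(best.x[0]/1e3,4),round(best.x[1]/1e3,4),round(best.x[2]/50,4)],round(best.fun,3),int(m.sum()/K/K)
E
python3 - <<'E'
from h import *
T=cv2.imread('pics/top0.png')[:,:,::-1];S=cv2.imread('pics/side0.png')[:,:,::-1]
def g(uv,z=.022):return unproj('top',uv,z)[:2]
for n,kind,fp,h,uv,a,rt,rs in [('box','wood',rect(.14,.232),.04,(287,191),-.23,66,45),('bar','dark',rect(.032,.064),.014,(388,186),.7-1.5708*0,20,14),('med','dark',disc(.044),.014,(204,272),0,16,12),('square','dark',rect(.04,.04),.014,(271,271),.4,18,14),('div','wood',rect(.052,.208),.006,(130,247),.25,54,34)]:
    x,y=g(uv)
    A=[-a,a] if n in('box','bar','div') else [a]
    for cam,im,rad in(('top',T,rt),('side',S,rs)):
        x,y=g(uv)
        print(n,cam,np.round([x,y],3),min((fit(cam,im,kind,fp,h,[x,y,b],.015,rad) for b in A),key=lambda s:s[1]))
big=cv2.resize(T[145:240,225:350],None,fx=6,fy=6,interpolation=cv2.INTER_CUBIC)
cv2.imwrite('pics/box.png',big[:,:,::-1])
E
```

```text
box top [ 0.617 -0.028] ([np.float64(0.6179), np.float64(-0.0295), np.float64(-0.2236)], np.float64(0.066), 5710)
box side [ 0.617 -0.028] ([np.float64(0.6201), np.float64(-0.0284), np.float64(-0.2382)], np.float64(0.062), 2432)
bar top [ 0.631 -0.272] ([np.float64(0.6339), np.float64(-0.2711), np.float64(-0.6689)], np.float64(0.08), 366)
bar side [ 0.631 -0.272] ([np.float64(0.6375), np.float64(-0.2721), np.float64(-0.6575)], np.float64(0.093), 202)
med top [0.419 0.162] ([np.float64(0.4204), np.float64(0.1628), np.float64(0.2818)], np.float64(0.05), 293)
med side [0.419 0.162] ([np.float64(0.4246), np.float64(0.1633), np.float64(-0.0917)], np.float64(0.091), 116)
square top [0.422 0.006] ([np.float64(0.423), np.float64(0.0049), np.float64(0.4977)], np.float64(0.034), 300)
square side [0.422 0.006] ([np.float64(0.4265), np.float64(0.0047), np.float64(0.4868)], np.float64(0.088), 154)Traceback (most recent call last):
  File "<stdin>", line 9, in <module>
  File "<stdin>", line 9, in <genexpr>
  File "h.py", line 35, in fit
    best=min((minimize(f,b,method='Nelder-Mead',options=dict
[... 277 characters left out ...]
tol=.05,fatol=1e-5)) for b in (p0,p0+[0,0,10],p0-[0,0,10])),key=lambda s:s.fun)
              ~~~~~~~~^^^^^^^^^^^^^^^^^^^^^^^^^^^^^^^^^^^^^^^^^^^^^^^^^^^^^^^^^^^^^^^^^^^^^^^^^^^^^^^^^^^^^^^^^^^^^^^^^^^^^^^^^^^^
    res = _minimize_neldermead(fun, x0, args, callback, bounds=bounds,
                               **options)
    fxr = func(xr)
    fx = function(np.copy(x), *(wrapper_args + args))
  File "h.py", line 30, in f
    q=proj(cam,prism(fp,h,p[0]/1e3,p[1]/1e3,p[2]/50,z))
  File "h.py", line 5, in proj
    i=r.camera_info(cam); return cv2.projectPoints(np.float64(P).reshape(-1,1,3),i['rvec'],i['tvec'],i['mtx'],None)[0].reshape(-1,2)
ValueError: time passes only in moves, steps and waits
```

```bash
sed -i "s/^def proj(cam,P):/CI={c:r.camera_info(c) for c in('top','side')}\ndef proj(cam,P):/; s/i=r.camera_info(cam)/i=CI[cam]/" h.py
python3 - <<'E'
from h import *
T=cv2.imread('pics/top0.png')[:,:,::-1];S=cv2.imread('pics/side0.png')[:,:,::-1]
x,y=unproj('top',(130,247),.018)[:2]
for cam,im,rad in(('top',T,54),('side',S,34)):
    print(cam,[fit(cam,im,'wood',rect(.052,.208),.006,[x,y,b],.015,rad) for b in(-.25,.25)])
B=(.6179,-.0295,-.2236)
big=cv2.resize(T[145:240,225:350],None,fx=6,fy=6,interpolation=cv2.INTER_CUBIC)
def dr(P,ox,oy):
    for u,v in ((proj('top',P)-[ox,oy]+.5)*6-.5): cv2.circle(big,(int(u),int(v)),3,(0,255,0),-1)
dr(prism(rect(.14,.232),.04,*B,.015),225,145)
dr(prism(np.array([[0,.092],[0,-.092]]),.026,*B,.044),225,145)
dr(prism(rect(.044,.076)+[0,.039],0,*B,.022),225,145)
dr(prism(disc(.056)-[0,.039],0,*B,.022),225,145)
cv2.imwrite('pics/box.png',big[:,:,::-1])
E
```

```text
top [([np.float64(0.4807), np.float64(0.3433), np.float64(0.291)], np.float64(0.025), 1932), ([np.float64(0.4807), np.float64(0.3433), np.float64(0.2918)], np.float64(0.026), 1932)]
side [([np.float64(0.5197), np.float64(0.5279), np.float64(-1.6898)], np.float64(0.526), 924), ([np.float64(0.4865), np.float64(0.3616), np.float64(-0.2902)], np.float64(1.487), 924)]
```

View pics/box.png

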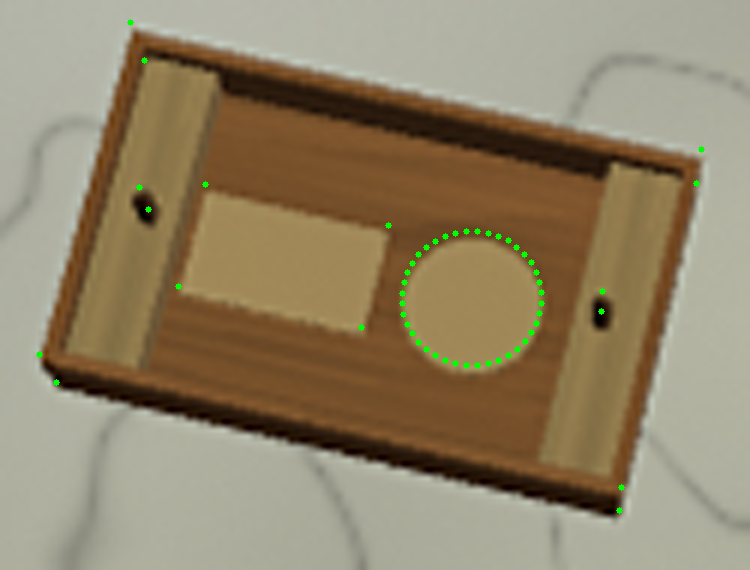

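```bash
sed -i "s/^    return im.max(2)-im.min(2) .*/    if kind=='pale': return im[:,:,1]\n    if kind=='any': return 220-im[:,:,2]\n    return im.max(2)-im.min(2)/" h.py
python3 - <<'E'
from h import *
T=cv2.imread('pics/top0.png')[:,:,::-1];S=cv2.imread('pics/side0.png')[:,:,::-1]
B=(.6157,-.0295,-.2236);yv=np.array([.2217,.975])
print('box',fit('top',T,'any',rect(.14,.232),.04,B,.015,66),fit('side',S,'any',rect(.14,.232),.04,B,.015,45))
l=fit('top',T,'pale',rect(.044,.076),.0,[*(B[:2]+.039*yv),B[2]],.022,20);m=fit('top',T,'pale',disc(.056),0,[*(B[:2]-.039*yv),0],.022,17)
print(l,m);L=np.array(l[0][:2]);M=np.array(m[0][:2]);d=L-M;print('from liners',(L+M)/2,np.arctan2(-d[0],d[1]),np.hypot(*d))
# dowels: darkest blobs
for e in(1,-1):
    P=prism(np.array([[0,.092*e]]),.026,*B,.044);q=proj('top',P).mean(0);u,v=q.astype(int)
    g=cv2.resize(255-T[v-6:v+7,u-6:u+7].max(2),None,fx=6,fy=6,interpolation=cv2.INTER_CUBIC)
    w=np.clip(g.astype(float)-160,0,None);yy,xx=np.mgrid[:g.shape[0],:g.shape[1]]
    c=np.array([(w*xx).sum(),(w*yy).sum()])/w.sum();print('dowel',q,(c+.5)/6-.5+[u-6,v-6])
print('bar any',fit('top',T,'any',rect(.032,.064),.014,[.6339,-.2711,-.67],.015,20))
E
```

```text
box ([np.float64(0.6149), np.float64(-0.0296), np.float64(-0.2291)], np.float64(0.005), 6075) ([np.float64(0.6191), np.float64(-0.0291), np.float64(-0.2279)], np.float64(0.009), 2574)
([np.float64(0.6236), np.float64(0.0086), np.float64(-0.2264)], np.float64(0.011), 557) ([np.float64(0.606), np.float64(-0.0675), np.float64(0.1359)], np.float64(0.01), 410)
from liners [ 0.6148  -0.02945] -0.22727864842010093 0.07810870630089838
dowel [248.52076284 178.55585638] [248.51590881 179.30838807]
dowel [324.90874356 195.74814397] [324.6620548  196.90737781]
bar any ([np.float64(0.633), np.float64(-0.271), np.float64(-0.6408)], np.float64(0.084), 364)
```

```bash
cat >> h.py <<'E'
from scipy.spatial.transform import Rotation as Ro
def psi(R): y=R.as_matrix()[:,1]; return np.arctan2(y[1],y[0])
def plan(tgts,step=.045,jaw=1.,start=None,q=.0005):
    """tgts: list of (x,y,z,psi); prints rounded rows in tool axes; the tool ends upright"""
    s=r.read_state();p=np.array(s['ee_pos']);R=Ro.from_quat(s['eef_rot']);out=[]
    print('t',round(s['time'],2),'pos',p.round(4),'psi',round(psi(R),3),'tilt',R.as_matrix()[:2,2].round(4))
    for x,y,z,ps in tgts:
        g=np.array([x,y,z])
        ps=psi(R)+(ps-psi(R)+np.pi/2)%np.pi-np.pi/2
        yv=np.array([np.cos(ps),np.sin(ps),0]);zv=np.array([0,0,-1.]);G=Ro.from_matrix(np.c_[np.cross(yv,zv),yv,zv])
        n=max(1,int(np.ceil(np.linalg.norm(g-p)/step-1e-6)),int(np.ceil((R.inv()*G).magnitude()/.13)))
        for k in range(n):
            d=R.inv().apply(g-p)/(n-k);w=(R.inv()*G).as_rotvec()/(n-k)
            d=np.round(d/q)*q;w=np.round(w,3)
            out.append([*[round(float(v),4) for v in d],*[float(v) for v in w],jaw]);p=p+R.apply(d);R=R*Ro.from_rotvec(w)
        print(n,'->',p.round(4),round(psi(R),3))
    for i in range(0,len(out),10): print(str([out[i:i+10]]).replace(' ',''))
E
python3 -c "
from h import *
plan([(.5,.3,.2,.5),(.635,-.271,.1,-.65)])"
```

```text
t 0.6 pos [0.1989 0.5925 0.2226] psi 1.247 tilt [0.     0.0001]
10 -> [0.5003 0.2999 0.2001] 0.5
14 -> [ 0.6349 -0.2708  0.1   ] -0.65
[[[-0.038,-0.018,0.0025,0.0,-0.0,0.075,1.0],[-0.039,-0.0155,0.002,0.0,-0.0,0.075,1.0],[-0.04,-0.0125,0.0025,0.0,-0.0,0.075,1.0],[-0.041,-0.009,0.002,0.0,-0.0,0.075,1.0],[-0.0415,-0.006,0.0025,0.0,-0.0,0.074,1.0],[-0.042,-0.003,0.002,0.0,-0.0,0.075,1.0],[-0.042,0.0,0.0025,0.0,-0.0,0.074,1.0],[-0.042,0.003,0.002,0.0,-0.0,0.075,1.0],[-0.0415,0.0065,0.0025,0.0,-0.0,0.074,1.0],[-0.041,0.0095,0.002,0.0,-0.0,0.075,1.0]]]
[[[-0.0405,-0.011,0.007,0.0,-0.0,0.082,1.0],[-0.041,-0.008,0.007,-0.0,-0.0,0.082,1.0],[-0.0415,-0.0045,0.007,-0.0,-0.0,0.082,1.0],[-0.042,-0.001,0.007,-0.0,-0.0,0.082,1.0],[-0.042,0.0025,0.007,-0.0,-0.0,0.082,1.0],[-0.0415,0.006,0.007,-0.0,-0.0,0.082,1.0],[-0.041,0.0095,0.0075,-0.0,-0.0,0.082,1.0],[-0.04,0.0125,0.007,-0.0,-0.0,0.082,1.0],[-0.0385,0.016,0.0075,-0.0,-0.0,0.082,1.0],[-0.0375,0.019,0.007,-0.0,-0.0,0.082,1.0]]]
[[[-0.0355,0.022,0.0075,-0.0,-0.0,0.082,1.0],[-0.034,0.025,0.007,-0.0,-0.0,0.083,1.0],[-0.0315,0.0275,0.0075,-0.0,-0.0,0.082,1.0],[-0.029,0.0295,0.007,-0.0,-0.0,0.083,1.0]]]
```

Request:
drive_tool --moves '[[[-0.038,-0.018,0.002,0,0,0.075,1],[-0.039,-0.016,0.002,0,0,0.075,1],[-0.04,-0.012,0.002,0,0,0.075,1],[-0.041,-0.009,0.002,0,0,0.075,1],[-0.042,-0.006,0.002,0,0,0.075,1],[-0.042,-0.003,0.002,0,0,0.075,1],[-0.042,0,0.002,0,0,0.075,1],[-0.042,0.003,0.002,0,0,0.075,1],[-0.042,0.006,0.002,0,0,0.075,1],[-0.041,0.01,0.002,0,0,0.075,1]]]' --squeeze 10

```text
time: 1.6
ee_pos: [0.5019, 0.2976, 0.2028]
eef_rot: [0.513, 0.859, 0.0, 0.0]
ft_force: [0.7, 0.5, -0.1]
width: 0.0872
grip_force: 0.0
```

Request:
drive_tool --moves '[[[-0.04,-0.011,0.007,0,0,0.082,1],[-0.041,-0.008,0.007,0,0,0.082,1],[-0.042,-0.004,0.007,0,0,0.082,1],[-0.042,-0.001,0.007,0,0,0.082,1],[-0.042,0.002,0.007,0,0,0.082,1],[-0.042,0.006,0.007,0,0,0.082,1],[-0.041,0.01,0.007,0,0,0.082,1],[-0.04,0.012,0.007,0,0,0.082,1],[-0.038,0.016,0.007,0,0,0.082,1],[-0.038,0.019,0.007,0,0,0.082,1]]]'

```text
time: 2.6
ee_pos: [0.5962, -0.111, 0.1325]
eef_rot: [0.812, 0.583, 0.0, 0.0]
ft_force: [-0.2, 0.3, -0.4]
width: 0.0873
grip_force: 0.0
```

```bash
python3 -c "
from h import *
plan([(.635,-.271,.1,-.65),(.635,-.271,.018,-.65)])"
```

```text
t 2.6 pos [ 0.5962 -0.111   0.1325] psi -0.326 tilt [0.0007 0.0004]
4 -> [ 0.6348 -0.2709  0.1   ] -0.65
2 -> [ 0.6348 -0.271   0.018 ] -0.65
[[[-0.035,0.022,0.008,0.0,-0.0,0.081,1.0],[-0.033,0.0245,0.008,0.0,-0.0,0.081,1.0],[-0.0305,0.0275,0.008,0.0,-0.0,0.081,1.0],[-0.0285,0.0295,0.0085,0.0,-0.001,0.081,1.0],[0.0,0.0,0.041,0.0,0.0,0.0,1.0],[0.0,0.0,0.041,0.0,0.0,0.0,1.0]]]
```

Request:
drive_tool --moves '[[[-0.035,0.022,0.008,0,0,0.081,1],[-0.033,0.024,0.008,0,0,0.081,1],[-0.03,0.028,0.008,0,0,0.081,1],[-0.029,0.03,0.008,0,0,0.081,1],[0,0,0.04,0,0,0,0.8],[0,0,0.03,0,0,0,0.8],[0,0,0.012,0,0,0,0.8],[0,0,0,0,0,0,0.8]]]'

```text
time: 3.4
ee_pos: [0.6348, -0.2698, 0.0181]
eef_rot: [0.895, 0.446, -0.0, -0.0]
ft_force: [0.1, 0.3, 1.6]
width: 0.071
grip_force: 0.0
```

```bash
python3 - <<'E'
from h import *
s=r.read_state();print(s['time'],s['ee_pos'],s['width'],s['ft_force'])
T=r.camera('top');S=r.camera('side')
a=cv2.resize(T[140:230,340:440],(400,360),interpolation=cv2.INTER_CUBIC);b=cv2.resize(S[210:300,340:440],(400,360),interpolation=cv2.INTER_CUBIC)
for im,c,o in((a,'top',(340,140)),(b,'side',(340,210))):
    u,v=(proj(c,s['ee_pos'])[0]-o+.5)*4-.5;cv2.circle(im,(int(u),int(v)),3,(0,255,0),-1)
cv2.imwrite('pics/g1.png',np.hstack([a,b])[:,:,::-1])
E
```

```text
3.4 [ 0.63484604 -0.26981198  0.01805219] 0.07102029523640893 [0.07391886 0.28138679 1.58027727]
```

View pics/g1.png

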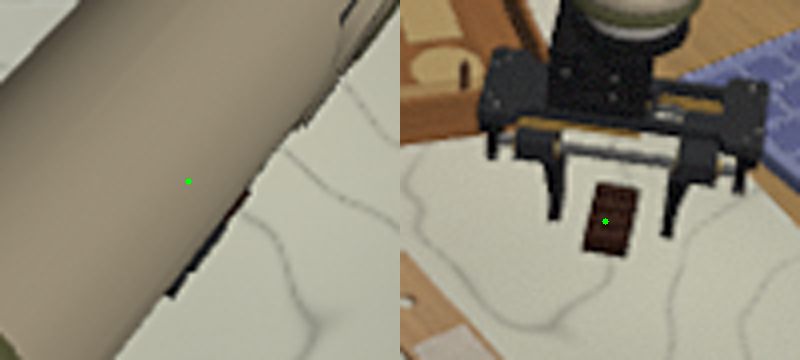

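Request:
drive_tool --moves '[[[0,0,0,0,0,0,0],[0,0,0,0,0,0,0],[0,0,0,0,0,0,0],[0,0,0,0,0,0,0],[0,0,0,0,0,0,0],[0,0,0,0,0,0,0]]]' --squeeze 12

```text
time: 4.1
ee_pos: [0.6352, -0.2699, 0.0185]
eef_rot: [0.895, 0.446, 0.0, -0.0]
ft_force: [0.6, -0.8, 1.3]
width: 0.0322
grip_force: 11.9
```

```bash
python3 - <<'E'
from h import *
s=r.read_state();print(s['time'],s['ee_pos'],s['width'],s['grip_force'],s['ft_force'])
S=r.camera('side');S0=cv2.imread('pics/side0.png')[:,:,::-1]
u=cv2.resize(S0[250:280,375:410],(350,300),interpolation=cv2.INTER_CUBIC);v=cv2.resize(S[250:280,375:410],(350,300),interpolation=cv2.INTER_CUBIC)
cv2.imwrite('pics/g2.png',np.hstack([u,v])[:,:,::-1])
E
```

```text
4.1 [ 0.63516951 -0.26986341  0.01852123] 0.03215054329104478 11.917423009872437 [ 0.64993579 -0.83688087  1.28800848]
```

View pics/g2.png

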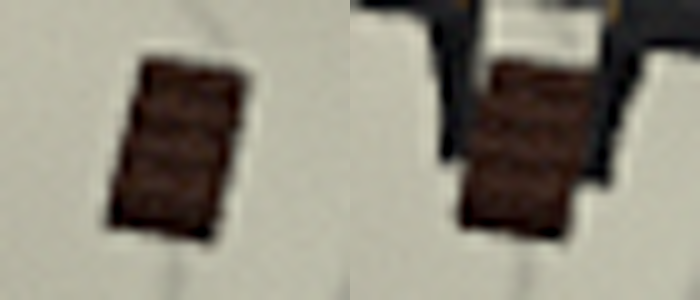

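```bash
python3 -c "
from h import *
plan([(.635,-.27,.1,-.65),(.6249,.0100,.09,-.228),(.6249,.01,.0260,-.228)],jaw=0.)"
```

```text
t 4.15 pos [ 0.6352 -0.2698  0.0185] psi -0.647 tilt [0.     0.0001]
2 -> [ 0.6352 -0.2698  0.1   ] -0.65
7 -> [0.6247 0.01   0.0901] -0.228
2 -> [0.6247 0.01   0.0261] -0.228
[[[-0.0,-0.0,-0.0405,-0.0,-0.0,0.002,0.0],[-0.0,-0.0,-0.041,-0.0,-0.0,0.001,0.0],[0.031,-0.0255,0.0015,-0.0,-0.0,-0.06,0.0],[0.0325,-0.0235,0.0015,-0.0,-0.0,-0.06,0.0],[0.0335,-0.0215,0.0015,-0.0,-0.0,-0.06,0.0],[0.035,-0.0195,0.0015,-0.0,-0.0,-0.06,0.0],[0.036,-0.017,0.0015,-0.0,-0.0,-0.061,0.0],[0.037,-0.015,0.0015,-0.0,-0.0,-0.06,0.0],[0.038,-0.013,0.001,-0.0,-0.0,-0.061,0.0],[0.0,0.0,0.032,-0.0,-0.0,0.0,0.0]]]
[[[0.0,0.0,0.032,-0.0,-0.0,0.0,0.0]]]
```

Request:
drive_tool --moves '[[[0,0,-0.04,0,0,0,0],[0,0,-0.04,0,0,0,0],[0.031,-0.026,0.001,0,0,-0.06,0],[0.033,-0.024,0.001,0,0,-0.06,0],[0.034,-0.022,0.001,0,0,-0.06,0],[0.035,-0.02,0.001,0,0,-0.06,0],[0.036,-0.017,0.001,0,0,-0.06,0],[0.037,-0.015,0.001,0,0,-0.06,0],[0.037,-0.013,0.001,0,0,-0.06,0],[0,0,0,0,0,0,0]]]'

```text
time: 5.15
ee_pos: [0.6222, 0.0187, 0.0911]
eef_rot: [0.779, 0.627, 0.001, -0.002]
ft_force: [0.4, 0.2, 0.2]
width: 0.0321
grip_force: 11.9
```

```bash
python3 -c "
from h import *
plan([(.6249,.01,.06,-.228),(.6249,.01,.0260,-.228)],jaw=0.)"
```

```text
t 5.15 pos [0.6222 0.0187 0.0911] psi -0.216 tilt [-0.0008  0.0037]
1 -> [0.6249 0.0101 0.06  ] -0.228
1 -> [0.6249 0.0101 0.026 ] -0.228
[[[-0.008,0.0045,0.031,-0.002,-0.003,0.012,0.0],[-0.0,0.0,0.034,0.0,-0.0,-0.0,0.0]]]
```

Request:
drive_tool --moves '[[[0,0,0,0,0,0,0],[0,0,0,0,0,0,0]]]'

```text
time: 5.35
ee_pos: [0.6226, 0.0092, 0.0916]
eef_rot: [0.783, 0.622, -0.0, 0.0]
ft_force: [-0.3, 0.1, -0.5]
width: 0.0321
grip_force: 11.9
```

```bash
python3 -c "
from h import *
plan([(.6249,.01,.06,-.228),(.6249,.01,.0260,-.228)],jaw=0.)"
```

```text
t 5.35 pos [0.6226 0.0092 0.0916] psi -0.229 tilt [ 0.0002 -0.0007]
1 -> [0.6249 0.0102 0.0601] -0.228
1 -> [0.6249 0.0102 0.0261] -0.228
[[[0.0015,0.002,0.0315,0.0,0.001,-0.001,0.0],[-0.0,0.0,0.034,0.0,-0.0,-0.0,0.0]]]
```

Request:
drive_tool --moves '[[[0.0015,0.002,0.02,0,0,0,0],[0,0,0.02,0,0,0,0],[0,0,0.018,0,0,0,0],[0,0,0.006,0,0,0,0],[0,0,0,0,0,0,0],[0,0,0,0,0,0,0]]]'

```text
time: 5.95
ee_pos: [0.6254, 0.0111, 0.0284]
eef_rot: [0.783, 0.622, 0.0, 0.0]
ft_force: [0.2, 0.3, -0.5]
width: 0.0322
grip_force: 11.9
```

```bash
python3 -c "
from h import *
plan([(.6249,.01,.0255,-.228)],jaw=0.)
S=r.camera('side');cv2.imwrite('pics/g3.png',cv2.resize(S[180:260,300:400],(600,480),interpolation=cv2.INTER_CUBIC)[:,:,::-1])"
```

```text
t 5.95 pos [0.6254 0.0111 0.0284] psi -0.228 tilt [ 0.001  -0.0001]
1 -> [0.6251 0.0101 0.0254] -0.228
[[[-0.001,-0.0,0.003,0.001,-0.0,-0.0,0.0]]]
```

View pics/g3.png

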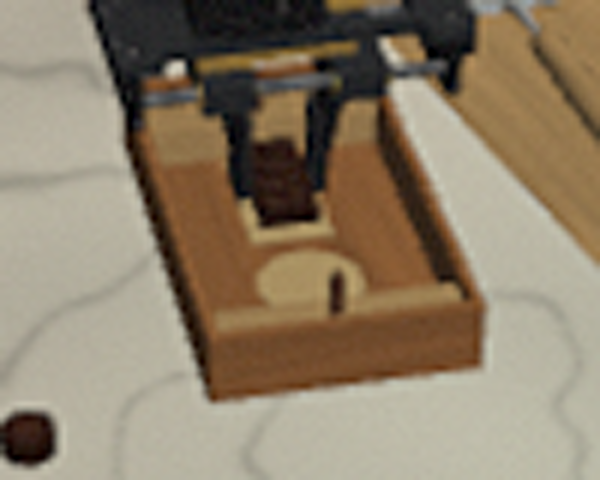

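Request:
drive_tool --moves '[[[-0.001,0,0.0025,0,0,0,0],[0,0,0,0,0,0,0],[0,0,0,0,0,0,0.6],[0,0,0,0,0,0,0.6],[0,0,0,0,0,0,0.6],[0,0,-0.04,0,0,0,0.6],[0,0,-0.04,0,0,0,0.6],[0,0,0,0,0,0,0.9],[0,0,0,0,0,0,0.9]]]'

```text
time: 6.9
ee_pos: [0.6251, 0.0111, 0.1059]
eef_rot: [0.783, 0.623, 0.001, 0.0]
ft_force: [-0.5, 0.4, -0.9]
width: 0.0613
grip_force: 0.0
```

```bash
python3 -c "
from h import *
plan([(.4214,.1628,.08,.37),(.4214,.1628,.018,.37)],jaw=.85)"
```

```text
t 6.9 pos [0.6251 0.0111 0.1059] psi -0.227 tilt [0.0019 0.0007]
6 -> [0.4214 0.163  0.0802] 0.37
2 -> [0.4216 0.1626 0.0182] 0.37
[[[0.017,-0.039,0.0045,0.0,-0.0,-0.099,0.85],[0.0205,-0.037,0.004,0.0,-0.0,-0.1,0.85],[0.0245,-0.0345,0.0045,0.0,-0.0,-0.099,0.85],[0.0275,-0.032,0.004,0.001,-0.0,-0.1,0.85],[0.031,-0.029,0.0045,0.001,-0.0,-0.099,0.85],[0.0335,-0.026,0.004,0.0,-0.0,-0.1,0.85],[-0.0,-0.0,0.031,0.0,-0.0,0.0,0.85],[-0.0005,-0.0,0.031,0.0,-0.0,0.0,0.85]]]
```

Request:
drive_tool --moves '[[[0.017,-0.039,0.004,0,0,-0.1,0.85],[0.02,-0.037,0.004,0,0,-0.1,0.85],[0.024,-0.034,0.004,0,0,-0.1,0.85],[0.028,-0.032,0.004,0,0,-0.1,0.85],[0.031,-0.029,0.004,0,0,-0.1,0.85],[0.034,-0.026,0.004,0,0,-0.1,0.85],[0,0,0,0,0,0,0.85],[0,0,0,0,0,0,0.85]]]'

```text
time: 7.7
ee_pos: [0.4198, 0.1628, 0.0803]
eef_rot: [0.563, 0.826, -0.001, -0.0]
ft_force: [0.2, -0.1, 0.4]
width: 0.0739
grip_force: 0.0
```

```bash
python3 - <<'E'
from h import *
plan([(.4214,.1628,.018,.37)],jaw=.85,step=.03)
T=r.camera('top');cv2.imwrite('pics/t2.png',T[:,:,::-1])
b=cv2.resize(T[145:240,225:350],None,fx=6,fy=6,interpolation=cv2.INTER_CUBIC);cv2.imwrite('pics/t2b.png',b[:,:,::-1])
L=[.6236,.0086,-.2264]
print(fit('top',T,'dark',rect(.032,.064),.014,L,.022,20))
E
```

```text
t 7.7 pos [0.4198 0.1628 0.0803] psi 0.375 tilt [-0.0012 -0.0004]
3 -> [0.4213 0.1629 0.0178] 0.37
[[[-0.0,0.0005,0.021,-0.0,-0.0,0.002,0.85],[-0.0005,0.0005,0.0205,-0.001,-0.0,0.001,0.85],[-0.0,0.0005,0.021,-0.0,-0.0,0.002,0.85]]]
([np.float64(0.6221), np.float64(0.0087), np.float64(-0.2247)], np.float64(0.116), 359)
```

View pics/t2b.png

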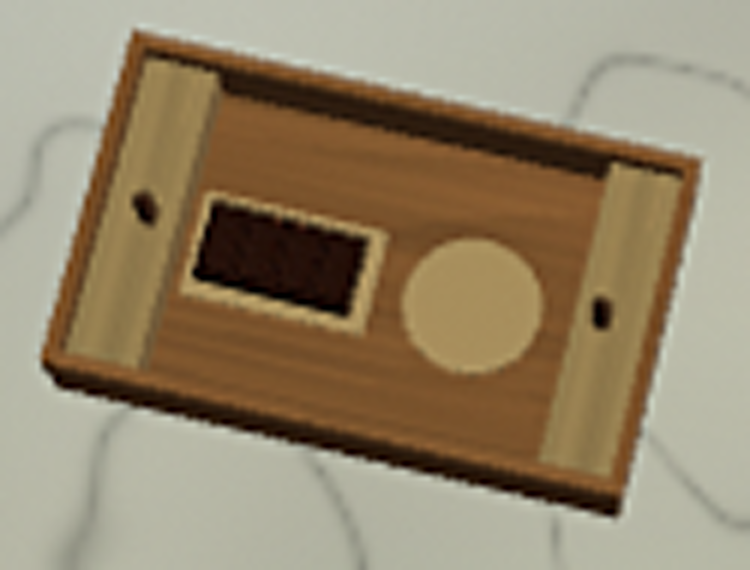

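Request:
drive_tool --moves '[[[0,0.001,0.02,0,0,0.005,0.85],[0,0.001,0.02,0,0,0,0.85],[0,0,0.019,0,0,0,0.85],[0,0,0.003,0,0,0,0.85],[0,0,0,0,0,0,0],[0,0,0,0,0,0,0],[0,0,0,0,0,0,0],[0,0,0,0,0,0,0],[0,0,0,0,0,0,0]]]'

```text
time: 8.65
ee_pos: [0.423, 0.1635, 0.0195]
eef_rot: [0.566, 0.825, 0.0, 0.0]
ft_force: [-0.3, -1.2, 2.3]
width: 0.0427
grip_force: 12.0
```

```bash
python3 -c "
from h import *
print(r.read_state()['width'])
plan([(.4214,.1628,.1,.37),(.6078,-.0675,.1,-.228)],jaw=0)"
```

```text
0.042736165621614745
t 8.65 pos [0.423  0.1635 0.0195] psi 0.368 tilt [0.0007 0.0006]
2 -> [0.4215 0.1629 0.1   ] 0.37
7 -> [ 0.6076 -0.0676  0.0999] -0.228
[[[-0.0,-0.001,-0.0405,0.0,-0.0,-0.001,0],[-0.0,-0.0005,-0.04,0.001,-0.0,-0.001,0],[-0.0405,0.013,-0.0,-0.0,-0.0,0.085,0],[-0.039,0.0165,-0.0,-0.0,-0.0,0.086,0],[-0.0375,0.0195,-0.0,-0.0,-0.0,0.085,0],[-0.0355,0.0225,-0.0,-0.0,-0.0,0.086,0],[-0.0335,0.0255,-0.0,-0.0,-0.0,0.085,0],[-0.0315,0.0285,-0.0,-0.0,-0.0,0.086,0],[-0.029,0.031,-0.0,-0.0,-0.0,0.085,0]]]
```

Request:
drive_tool --moves '[[[0,0,-0.04,0,0,0,0],[0,0,-0.04,0,0,0,0],[-0.04,0.013,0,0,0,0.085,0],[-0.039,0.016,0,0,0,0.085,0],[-0.038,0.019,0,0,0,0.085,0],[-0.036,0.022,0,0,0,0.085,0],[-0.034,0.025,0,0,0,0.085,0],[-0.031,0.028,0,0,0,0.085,0],[-0.029,0.031,0,0,0,0.085,0],[0,0,0,0,0,0,0]]]'

```text
time: 9.65
ee_pos: [0.6079, -0.0739, 0.099]
eef_rot: [0.785, 0.619, -0.001, 0.002]
ft_force: [-1.5, -0.4, -1.2]
width: 0.0425
grip_force: 12.0
```

Request:
drive_tool --moves '[[[0,0,0,0,0,0,0],[0,0,0,0,0,0,0]]]'

```text
time: 9.85
ee_pos: [0.6058, -0.0669, 0.0988]
eef_rot: [0.782, 0.623, 0.0, -0.001]
ft_force: [-0.6, 1.1, -0.0]
width: 0.0427
grip_force: 12.0
```

```bash
python3 -c "
from h import *
plan([(.6078,-.0675,.030,-.228)],jaw=0,step=.03)"
```

```text
t 9.85 pos [ 0.6058 -0.0669  0.0988] psi -0.225 tilt [-0.0006  0.0009]
3 -> [ 0.6077 -0.0673  0.0298] -0.228
[[[-0.0,0.0005,0.023,-0.0,-0.0,0.001,0],[-0.0,0.001,0.023,-0.0,-0.0,0.001,0],[-0.0,0.0005,0.023,-0.001,-0.001,0.001,0]]]
```

Request:
drive_tool --moves '[[[0,0.001,0.023,0,0,0,0],[0,0.001,0.023,0,0,0,0],[0,0,0.02,0,0,0,0],[0,0,0.004,0,0,0,0],[0,0,0,0,0,0,0],[0,0,0,0,0,0,0]]]'

```text
time: 10.45
ee_pos: [0.6087, -0.0681, 0.0303]
eef_rot: [0.782, 0.623, 0.001, 0.0]
ft_force: [-1.0, -0.3, -0.5]
width: 0.0424
grip_force: 12.0
```

```bash
python3 -c "
from h import *
plan([(.6078,-.0675,.0268,-.228)],jaw=0,step=.03)
S=r.camera('side');cv2.imwrite('pics/g4.png',cv2.resize(S[190:250,320:390],(420,360),interpolation=cv2.INTER_CUBIC)[:,:,::-1])"
```

```text
t 10.45 pos [ 0.6087 -0.0681  0.0303] psi -0.226 tilt [0.0015 0.0004]
1 -> [ 0.6079 -0.0674  0.0268] -0.228
[[[0.0005,-0.001,0.0035,0.001,-0.001,0.002,0]]]
```

View pics/g4.png

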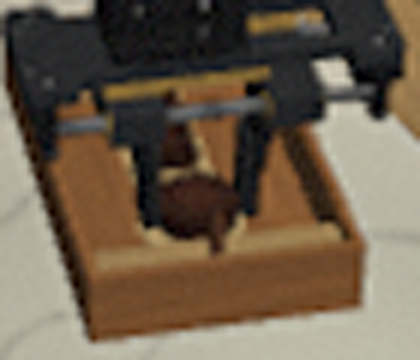

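Request:
drive_tool --moves '[[[0,-0.001,0.003,0,0,0,0],[0,0,0,0,0,0,0],[0,0,0,0,0,0,0.7],[0,0,0,0,0,0,0.7],[0,0,0,0,0,0,0.7],[0,0,-0.04,0,0,0,0.7],[0,0,-0.04,0,0,0,0.7],[0,0,0,0,0,0,0.9],[0,0,0,0,0,0,0.9]]]'

```text
time: 11.4
ee_pos: [0.6077, -0.0683, 0.1068]
eef_rot: [0.783, 0.622, 0.001, 0.0]
ft_force: [0.2, -0.1, 0.2]
width: 0.0699
grip_force: 0.0
```

```bash
python3 -c "
from h import *
plan([(.4825,.3433,.08,.291)],jaw=.9)"
```

```text
t 11.4 pos [ 0.6077 -0.0683  0.1068] psi -0.227 tilt [0.0018 0.0004]
10 -> [0.4823 0.3434 0.0798] 0.291
[[[0.0375,-0.0215,0.0025,0.0,-0.0,-0.052,0.9],[0.0385,-0.0195,0.0025,0.0,-0.0,-0.052,0.9],[0.0395,-0.0175,0.0025,0.0,-0.0,-0.052,0.9],[0.04,-0.0155,0.003,0.0,-0.0,-0.052,0.9],[0.041,-0.0135,0.0025,0.0,-0.0,-0.052,0.9],[0.0415,-0.011,0.003,0.0,-0.0,-0.052,0.9],[0.042,-0.009,0.0025,0.0,-0.0,-0.051,0.9],[0.0425,-0.007,0.003,0.001,-0.0,-0.052,0.9],[0.0425,-0.0045,0.0025,0.0,-0.0,-0.051,0.9],[0.043,-0.0025,0.003,0.001,-0.0,-0.052,0.9]]]
```

Request:
drive_tool --moves '[[[0.038,-0.022,0.002,0,0,-0.052,0.9],[0.039,-0.02,0.002,0,0,-0.052,0.9],[0.04,-0.018,0.002,0,0,-0.052,0.9],[0.04,-0.016,0.002,0,0,-0.052,0.9],[0.041,-0.014,0.002,0,0,-0.052,0.9],[0.042,-0.011,0.002,0,0,-0.052,0.9],[0.042,-0.009,0.002,0,0,-0.052,0.9],[0.042,-0.007,0.002,0,0,-0.052,0.9],[0.042,-0.004,0.002,0,0,-0.052,0.9],[0.042,-0.002,0.002,0,0,-0.052,0.9]]]'

```text
time: 12.4
ee_pos: [0.4792, 0.345, 0.0846]
eef_rot: [0.595, 0.803, -0.001, -0.0]
ft_force: [-0.1, 0.1, 0.2]
width: 0.0784
grip_force: 0.0
```

Request:
drive_tool --moves '[[[0,0,0,0,0,0,0.9],[0,0,0,0,0,0,0.9],[0,0,0,0,0,0,0.9]]]'

```text
time: 12.7
ee_pos: [0.481, 0.3422, 0.0852]
eef_rot: [0.597, 0.802, -0.001, 0.0]
ft_force: [0.7, -0.2, 0.1]
width: 0.0783
grip_force: 0.0
```

```bash
python3 - <<'E'
from h import *
plan([(.4825,.3433,.018,.291)],jaw=.9,step=.03)
T=r.camera('top');cv2.imwrite('pics/t3.png',T[:,:,::-1])
B=np.array([.6148,-.0295]);a=-.228;yv=np.array([-np.sin(a),np.cos(a)])
print(fit('top',T,'dark',disc(.044),.014,[.606,-.0675,0],.022,14),fit('top',T,'dark',rect(.032,.064),.014,[.6236,.0086,-.2264],.022,16))
cv2.imwrite('pics/t3b.png',cv2.resize(T[145:240,225:350],None,fx=5,fy=5,interpolation=cv2.INTER_CUBIC)[:,:,::-1])
E
```

```text
t 12.7 pos [0.481  0.3422 0.0852] psi 0.291 tilt [-0.0007 -0.0015]
3 -> [0.4827 0.3432 0.0182] 0.291
[[[0.0,0.0005,0.0225,-0.0,0.0,0.0,0.9],[0.0005,0.0005,0.0225,-0.001,0.001,0.0,0.9],[0.0,0.001,0.022,-0.0,0.0,0.0,0.9]]]
([np.float64(0.6075), np.float64(-0.0683), np.float64(0.1118)], np.float64(0.088), 265) ([np.float64(0.6228), np.float64(0.0091), np.float64(-0.2243)], np.float64(0.113), 359)
```

View pics/t3b.png

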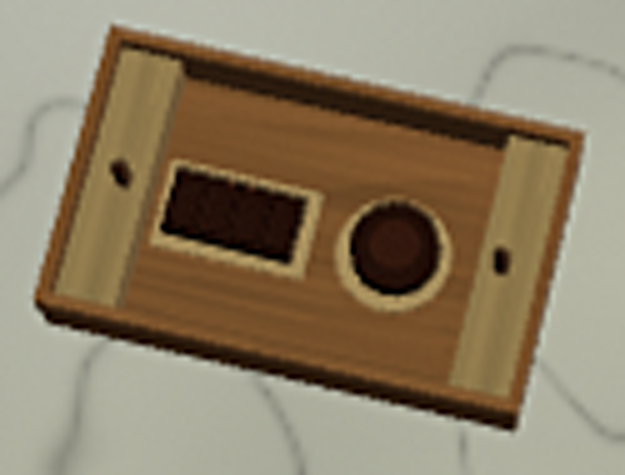

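Request:
drive_tool --moves '[[[0,0.001,0.023,0,0,0,0.9],[0,0.001,0.023,0,0,0,0.9],[0,0,0.019,0,0,0,0.9],[0,0,0.003,0,0,0,0.9],[0,0,0,0,0,0,0.9],[0,0,0,0,0,0,0.9]]]' --squeeze 20

```text
time: 13.35
ee_pos: [0.4835, 0.3444, 0.0191]
eef_rot: [0.597, 0.802, 0.001, 0.0]
ft_force: [0.2, 0.6, 0.4]
width: 0.0785
grip_force: 0.0
```

Request:
drive_tool --moves '[[[0,0,0,0,0,0,0.8],[0,0,0,0,0,0,0],[0,0,0,0,0,0,0],[0,0,0,0,0,0,0],[0,0,0,0,0,0,0],[0,0,0,0,0,0,0]]]'

```text
time: 13.95
ee_pos: [0.4826, 0.3446, 0.0182]
eef_rot: [0.596, 0.803, 0.0, -0.0]
ft_force: [-1.4, -1.0, 2.0]
width: 0.0513
grip_force: 20.0
```

```bash
python3 - <<'E'
from h import *
print(r.read_state()['width'])
plan([(.4825,.3433,.14,.291)],jaw=0,step=.04)
S=r.camera('side');cv2.imwrite('pics/g5.png',cv2.resize(S[140:200,230:310],(560,420),interpolation=cv2.INTER_CUBIC)[:,:,::-1])
E
```

```text
0.05125177604309076
t 13.95 pos [0.4826 0.3446 0.0182] psi 0.293 tilt [-0.      0.0003]
4 -> [0.4824 0.3435 0.1402] 0.291
[[[-0.0005,-0.0,-0.0305,0.0,-0.0,0.001,0],[-0.0,-0.0,-0.0305,0.0,-0.0,0.0,0],[-0.0005,-0.0,-0.0305,0.0,-0.0,0.001,0],[-0.0,-0.0005,-0.0305,0.0,-0.0,0.0,0]]]
```

View pics/g5.png

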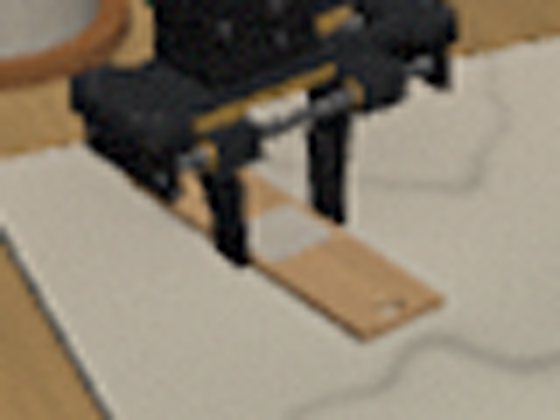

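Request:
drive_tool --moves '[[[0,0,-0.02,0,0,0,0],[0,0,-0.03,0,0,0,0],[0,0,-0.03,0,0,0,0],[0,0,-0.02,0,0,0,0],[0,0,0,0,0,0,0]]]'

```text
time: 14.5
ee_pos: [0.4841, 0.3455, 0.121]
eef_rot: [0.596, 0.803, 0.002, 0.0]
ft_force: [0.7, 0.0, -1.0]
width: 0.0512
grip_force: 20.0
```

```bash
python3 - <<'E'
from h import *
print(r.read_state()['width'])
plan([(.616,-.0285,.11,-.228)],jaw=0,step=.033)
E
```

```text
0.05122525762586999
t 14.5 pos [0.4841 0.3455 0.121 ] psi 0.293 tilt [0.0035 0.0034]
13 -> [ 0.6159 -0.0283  0.1099] -0.228
[[[-0.0305,0.0015,0.001,0.0,-0.0,0.04,0],[-0.0305,0.0025,0.001,0.0,-0.0,0.04,0],[-0.0305,0.004,0.0005,0.0,-0.0,0.04,0],[-0.03,0.005,0.001,0.0,-0.0,0.04,0],[-0.03,0.006,0.0005,0.0,-0.0,0.04,0],[-0.0295,0.0075,0.001,0.0,-0.0,0.04,0],[-0.029,0.0085,0.0005,0.0,-0.001,0.04,0],[-0.029,0.01,0.001,0.001,-0.0,0.04,0],[-0.0285,0.011,0.001,0.0,-0.001,0.04,0],[-0.028,0.012,0.0005,0.001,-0.0,0.04,0]]]
[[[-0.0275,0.013,0.001,0.0,-0.001,0.04,0],[-0.027,0.0145,0.0005,0.001,-0.0,0.04,0],[-0.026,0.015,0.001,0.0,-0.001,0.041,0]]]
```

Request:
drive_tool --moves '[[[-0.02,0.001,0.001,0,0,0.04,0],[-0.03,0.003,0.001,0,0,0.04,0],[-0.03,0.004,0.001,0,0,0.04,0],[-0.03,0.005,0.001,0,0,0.04,0],[-0.03,0.006,0.001,0,0,0.04,0],[-0.03,0.008,0,0,0,0.04,0],[-0.029,0.009,0,0,0,0.04,0],[-0.029,0.01,0.001,0,0,0.04,0],[-0.029,0.011,0.001,0,0,0.04,0],[-0.028,0.012,0,0,0,0.04,0]]]'

```text
time: 15.5
ee_pos: [0.5814, 0.0641, 0.1095]
eef_rot: [0.745, 0.667, -0.001, -0.0]
ft_force: [0.4, -0.0, -0.4]
width: 0.0509
grip_force: 20.0
```

Request:
drive_tool --moves '[[[-0.028,0.013,0,0,0,0.04,0],[-0.027,0.014,0,0,0,0.04,0],[-0.027,0.014,0,0,0,0.04,0],[-0.01,0.004,0,0,0,0,0],[0,0,0,0,0,0,0],[0,0,0,0,0,0,0],[0,0,0,0,0,0,0]]]'

```text
time: 16.2
ee_pos: [0.6119, -0.0292, 0.1106]
eef_rot: [0.782, 0.623, 0.0, -0.001]
ft_force: [-0.1, 0.7, -0.6]
width: 0.0513
grip_force: 20.0
```

```bash
python3 - <<'E'
from h import *
print(r.read_state()['width'])
plan([(.616,-.0285,.09,-.228)],jaw=0,step=.033)
E
```

```text
0.05129147885045625
t 16.2 pos [ 0.6119 -0.0292  0.1106] psi -0.225 tilt [-0.0007  0.0009]
1 -> [ 0.6161 -0.0286  0.0901] -0.228
[[[0.0015,0.004,0.0205,-0.001,-0.001,0.003,0]]]
```

Request:
drive_tool --moves '[[[0,0.004,0.01,0,0,0.003,0],[0,0,0.01,0,0,0,0],[0,0,0,0,0,0,0],[0,0,0,0,0,0,0],[0,0,0,0,0,0,0]]]'

```text
time: 16.7
ee_pos: [0.6162, -0.032, 0.0912]
eef_rot: [0.784, 0.621, 0.0, 0.0]
ft_force: [-0.3, -0.4, -1.1]
width: 0.0512
grip_force: 20.0
```

```bash
python3 - <<'E'
from h import *
plan([(.616,-.0285,.08,-.228)],jaw=0,step=.033)
s=r.read_state();p=np.array(s['ee_pos']);a=psi(Ro.from_quat(s['eef_rot']))
tiles=[]
for c,o,w,h in(('top',(220,135),130,110),('side',(305,165),90,85)):
    im=r.camera(c);K=4.6 if c=='side' else 3.4
    t=cv2.resize(im[o[1]:o[1]+h,o[0]:o[0]+w],None,fx=K,fy=K,interpolation=cv2.INTER_CUBIC)
    yv=np.array([-np.sin(a),np.cos(a),0]);d=p-.0007*yv+[-.001,-.0003,0] if c=='top' else p-.0007*yv+[.003,0,0]
    d[2]=p[2]+.003
    for e in(1,-1):
        for q,col in((d+.092*e*yv,(0,255,0)),):
            u,v=(proj(c,q)[0]-o+.5)*K-.5;cv2.circle(t,(int(u),int(v)),2,col,-1)
    tiles.append(cv2.copyMakeBorder(t,0,400-t.shape[0],0,0,cv2.BORDER_CONSTANT) if t.shape[0]<400 else t[:400])
im=np.hstack(tiles)[:, :];im=im[:,:800] if im.shape[1]<=860 else im
cv2.imwrite('pics/g6.png',cv2.resize(im,(800,im.shape[0]*800//im.shape[1]))[:,:,::-1])
E
```

```text
t 16.7 pos [ 0.6162 -0.032   0.0912] psi -0.23 tilt [ 0.0001 -0.    ]
1 -> [ 0.616  -0.0283  0.0802] -0.228
[[[0.0035,-0.001,0.011,0.0,-0.0,-0.002,0]]]
```

View pics/g6.png

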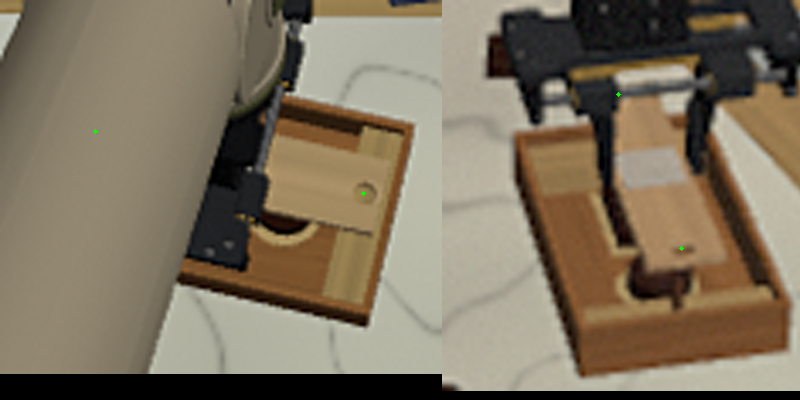

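Request:
drive_tool --moves '[[[0.0045,-0.001,0.003,0,0,-0.002,0],[0,0,0.003,0,0,0,0],[0,0,0,0,0,0,0],[0,0,0,0,0,0,0]]]'

```text
time: 17.2
ee_pos: [0.6161, -0.0274, 0.0849]
eef_rot: [0.783, 0.622, -0.0, -0.0]
ft_force: [-0.1, -0.5, -0.9]
width: 0.0513
grip_force: 20.0
```

```bash
python3 - <<'E'
from h import *
plan([(.6162,-.0274,.08,-.228)],jaw=0,step=.033)
s=r.read_state();p=np.array(s['ee_pos']);a=psi(Ro.from_quat(s['eef_rot']))
im=r.camera('top');o=(305,170);K=11
t=cv2.resize(im[o[1]:o[1]+50,o[0]:o[0]+45],None,fx=K,fy=K,interpolation=cv2.INTER_CUBIC)
def dr(P,col):
    for u,v in (proj('top',P)-o+.5)*K-.5: cv2.circle(t,(int(u),int(v)),2,col,-1)
yv=np.array([-np.sin(a),np.cos(a)]);d=p[:2]+[-.001,-.0003]-.0007*yv; z=p[2]-.003
dr(prism(disc(.014)+[0,-.092],.006,d[0],d[1],a,z)[40:],(0,255,0))
dr(prism(rect(.052,.208),.006,d[0],d[1],a,z)[4:],(0,255,0))
dr(prism(np.array([[0,-.092]]),.026,.6148,-.0295,-.228,.044),(255,0,0))
cv2.imwrite('pics/g7.png',t[:,:,::-1])
E
```

```text
t 17.2 pos [ 0.6161 -0.0274  0.0849] psi -0.228 tilt [-0.0003 -0.    ]
1 -> [ 0.6161 -0.0274  0.0799] -0.228
[[[-0.0,0.0,0.005,-0.0,0.0,0.0,0]]]
```

View pics/g7.png

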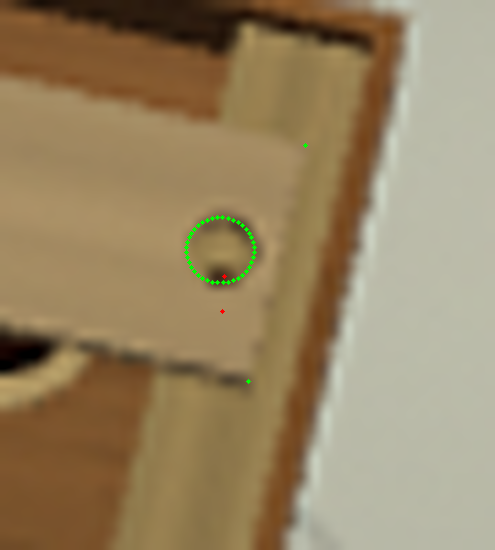

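Request:
drive_tool --moves '[[[0,0,0.008,0,0,0,0],[0,0,0.008,0,0,0,0],[0,0,0.006,0,0,0,0],[0,0,0.004,0,0,0,0],[0,0,0,0,0,0,0],[0,0,0,0,0,0,0]]]'

```text
time: 17.85
ee_pos: [0.6163, -0.0274, 0.059]
eef_rot: [0.783, 0.622, -0.0, 0.0]
ft_force: [-1.0, 0.6, -0.4]
width: 0.0513
grip_force: 20.0
```

```bash
python3 - <<'E'
from h import *
plan([(.6161,-.0274,.048,-.228)],jaw=0,step=.033)
s=r.read_state();print(s['ft_force'],s['torque'])
E
```

```text
t 17.85 pos [ 0.6163 -0.0274  0.059 ] psi -0.228 tilt [-0.     -0.0001]
1 -> [ 0.6163 -0.0274  0.048 ] -0.228
[[[0.0,-0.0,0.011,0.0,0.0,-0.0,0]]]
[-1.04040035  0.58588415 -0.39865547] [-0.09677914  0.09915578  0.01803938]
```

Request:
drive_tool --moves '[[[0,0,0.005,0,0,0,0],[0,0,0.004,0,0,0,0],[0,0,0.002,0,0,0,0],[0,0,0,0,0,0,0],[0,0,0,0,0,0,0]]]'

```text
time: 18.35
ee_pos: [0.6162, -0.0273, 0.048]
eef_rot: [0.783, 0.622, -0.0, -0.0]
ft_force: [0.3, -0.9, -0.3]
width: 0.0513
grip_force: 20.0
```

```bash
python3 - <<'E'
from h import *
plan([(.6161,-.0274,.0475,-.228)],jaw=0,step=.033)
s=r.read_state();print(s['ft_force'],s['torque'])
S=r.camera('side');cv2.imwrite('pics/g8.png',cv2.resize(S[165:250,305:395],(630,595),interpolation=cv2.INTER_CUBIC)[:,:,::-1])
E
```

```text
t 18.35 pos [ 0.6162 -0.0273  0.048 ] psi -0.228 tilt [-0.0001  0.0001]
1 -> [ 0.6162 -0.0273  0.0475] -0.228
[[[-0.0,-0.0,0.0005,-0.0,-0.0,-0.0,0]]]
[ 0.32128503 -0.89899119 -0.28008295] [-0.14483258  0.06805298  0.05058024]
```

View pics/g8.png

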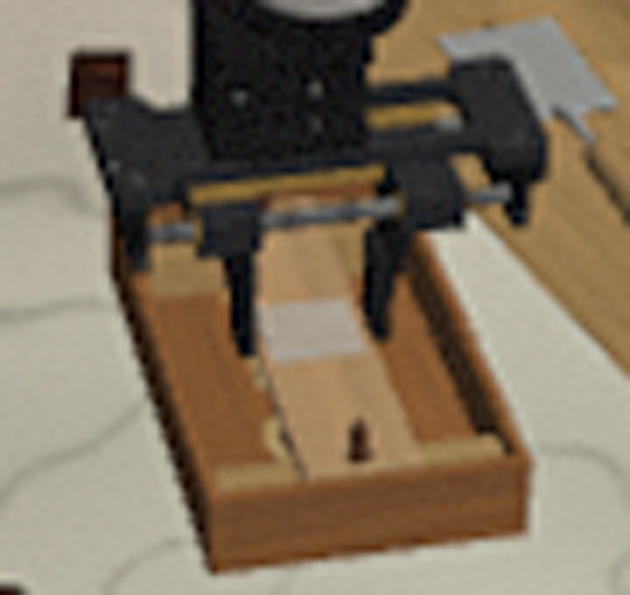

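Request:
drive_tool --moves '[[[0,0,0.0005,0,0,0,0],[0,0,0,0,0,0,0.75],[0,0,0,0,0,0,0.75],[0,0,0,0,0,0,0.75],[0,0,-0.03,0,0,0,0.75],[0,0,-0.04,0,0,0,0.75],[0,0,0,0,0,0,0.8],[0,0,0,0,0,0,0.8]]]' --squeeze 12

```text
time: 19.2
ee_pos: [0.6168, -0.0273, 0.1185]
eef_rot: [0.783, 0.622, 0.001, 0.0]
ft_force: [-0.3, -0.1, 0.4]
width: 0.0688
grip_force: 0.0
```

```bash
python3 -c "
from h import *
plan([(.424,.0052,.08,.498)],jaw=.8)"
```

```text
t 19.2 pos [ 0.6168 -0.0273  0.1185] psi -0.228 tilt [0.0021 0.0006]
6 -> [0.4239 0.0053 0.0802] 0.498
[[[-0.002,-0.0325,0.0065,0.0,-0.0,-0.121,0.8],[0.002,-0.0325,0.0065,0.0,-0.0,-0.121,0.8],[0.006,-0.032,0.0065,0.001,-0.0,-0.121,0.8],[0.0095,-0.031,0.006,0.0,-0.0,-0.121,0.8],[0.0135,-0.03,0.0065,0.001,-0.0,-0.121,0.8],[0.017,-0.028,0.006,0.0,-0.0,-0.121,0.8]]]
```

Request:
drive_tool --moves '[[[-0.002,-0.033,0.006,0,0,-0.121,0.8],[0.002,-0.032,0.006,0,0,-0.121,0.8],[0.006,-0.032,0.006,0,0,-0.121,0.8],[0.01,-0.031,0.006,0,0,-0.121,0.8],[0.014,-0.03,0.006,0,0,-0.121,0.8],[0.017,-0.028,0.006,0,0,-0.121,0.8],[0,0,0,0,0,0,0.8],[0,0,0,0,0,0,0.8],[0,0,0,0,0,0,0.8]]]'

```text
time: 20.1
ee_pos: [0.4236, 0.0062, 0.0815]
eef_rot: [0.512, 0.859, 0.0, 0.0]
ft_force: [0.4, 0.1, 0.0]
width: 0.0696
grip_force: 0.0
```

```bash
python3 - <<'E'
from h import *
plan([(.424,.0052,.018,.498)],jaw=.8,step=.033)
T=r.camera('top')
def g(k,*a): print(k,fit('top',T,*a))
# white mark of the divider: low chroma inside wood
o=proj('top',[.6148,-.0295,.05])[0];u,v=o.round().astype(int);c=T[v-18:v+18,u-18:u+18].astype(float)
m=cv2.resize((120-(c.max(2)-c.min(2))).astype(np.float32),None,fx=6,fy=6,interpolation=cv2.INTER_CUBIC)
t,_=cv2.threshold(np.clip(m,0,255).astype(np.uint8),0,255,cv2.THRESH_OTSU)
n,l,st,ce=cv2.connectedComponentsWithStats((m>t).astype(np.uint8));k=1+st[1:,4].argmax()
uv=(ce[k]+.5)/6-.5+[u-18,v-18];print('mark',uv,st[k,4]/36,unproj('top',uv,.05))
cv2.imwrite('pics/t4.png',cv2.resize(T[140:290,220:350],(520,600),interpolation=cv2.INTER_CUBIC)[:,:,::-1])
E
```

```text
t 20.1 pos [0.4236 0.0062 0.0815] psi 0.497 tilt [ 0.0004 -0.0002]
2 -> [0.4241 0.0054 0.018 ] 0.498
[[[-0.0005,-0.0,0.032,0.0,0.0,-0.001,0.8],[-0.0005,-0.0,0.0315,0.0,0.0,-0.0,0.8]]]
mark [286.27254176 188.13045025] 318.75 [ 0.61551486 -0.0283303   0.05      ]
```

View pics/t4.png

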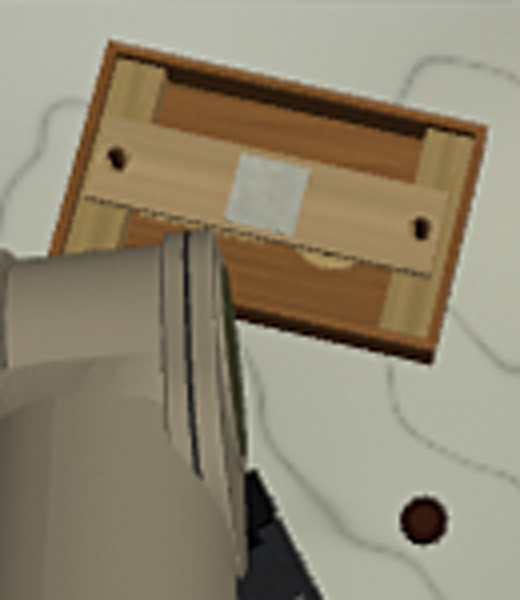

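Request:
drive_tool --moves '[[[-0.001,0,0.03,0,0,0,0.8],[0,0,0.028,0,0,0,0.8],[0,0,0.005,0,0,0,0.8],[0,0,0,0,0,0,0.8],[0,0,0,0,0,0,0],[0,0,0,0,0,0,0],[0,0,0,0,0,0,0],[0,0,0,0,0,0,0],[0,0,0,0,0,0,0]]]'

```text
time: 21.05
ee_pos: [0.4237, 0.0055, 0.0189]
eef_rot: [0.511, 0.86, 0.0, 0.0]
ft_force: [-0.7, 0.5, 3.3]
width: 0.0401
grip_force: 12.0
```

```bash
python3 - <<'E'
from h import *
s=r.read_state();print(s['width'])
p=np.array(s['ee_pos'])[:2];f=np.array([.423+.0008,.0049+.0003]);a=.498;print('centre-TCP closing,perp(mm)',1e3*(f-p)@[np.cos(a),np.sin(a)],1e3*(f-p)@[-np.sin(a),np.cos(a)])
plan([(.424,.0052,.13,.498),(.6163,-.028,.13,-.228)],jaw=0,step=.04)
E
```

```text
0.04013437874354289
centre-TCP closing,perp(mm) -0.08699146023139662 -0.35105252725143826
t 21.05 pos [0.4237 0.0055 0.0189] psi 0.498 tilt [0.0006 0.0004]
3 -> [0.4239 0.0051 0.1299] 0.498
6 -> [ 0.6163 -0.0282  0.1298] -0.228
[[[-0.0,0.0,-0.037,0.0,-0.0,0.0,0],[-0.0,0.0,-0.037,0.0,-0.0,0.0,0],[-0.0005,0.0,-0.037,0.001,-0.0,0.0,0],[-0.02,0.0255,-0.0,-0.0,0.0,0.121,0],[-0.017,0.028,-0.0,-0.0,0.0,0.121,0],[-0.0135,0.0295,-0.0,-0.0,0.0,0.121,0],[-0.01,0.031,-0.0,-0.0,0.0,0.121,0],[-0.006,0.032,-0.0,-0.0,0.0,0.121,0],[-0.002,0.0325,-0.0,-0.0,0.0,0.121,0]]]
```

Request:
drive_tool --moves '[[[0,0,-0.037,0,0,0,0],[0,0,-0.037,0,0,0,0],[0,0,-0.037,0,0,0,0],[-0.02,0.026,0,0,0,0.121,0],[-0.017,0.028,0,0,0,0.121,0],[-0.014,0.029,0,0,0,0.121,0],[-0.01,0.031,0,0,0,0.121,0],[-0.006,0.032,0,0,0,0.121,0],[-0.002,0.032,0,0,0,0.121,0],[0,0,0,0,0,0,0]]]'

```text
time: 22.05
ee_pos: [0.6179, -0.0286, 0.1285]
eef_rot: [0.784, 0.621, -0.001, 0.001]
ft_force: [-0.5, 0.4, -0.1]
width: 0.04
grip_force: 12.0
```

Request:
drive_tool --moves '[[[0,0,0,0,0,0,0],[0,0,0,0,0,0,0],[0,0,0,0,0,0,0]]]'

```text
time: 22.35
ee_pos: [0.6148, -0.0278, 0.1298]
eef_rot: [0.783, 0.622, 0.0, -0.0]
ft_force: [-0.6, -0.4, -1.1]
width: 0.0397
grip_force: 12.0
```

```bash
python3 - <<'E'
from h import *
plan([(.6164,-.0277,.06,-.228)],jaw=0,step=.03)
E
```

```text
t 22.35 pos [ 0.6148 -0.0278  0.1298] psi -0.227 tilt [0.0001 0.0009]
3 -> [ 0.6164 -0.0276  0.0598] -0.228
[[[0.0,0.0005,0.0235,-0.0,-0.0,0.0,0],[0.0,0.0005,0.023,-0.0,-0.0,0.0,0],[0.0005,0.0005,0.0235,-0.0,-0.001,0.001,0]]]
```

Request:
drive_tool --moves '[[[0,0.001,0.024,0,0,0,0],[0,0.0005,0.023,0,0,0,0],[0,0,0.018,0,0,0,0],[0,0,0.006,0,0,0,0],[0,0,0,0,0,0,0],[0,0,0,0,0,0,0],[0,0,0,0,0,0,0]]]'

```text
time: 23.05
ee_pos: [0.6176, -0.0284, 0.0598]
eef_rot: [0.783, 0.622, 0.001, 0.0]
ft_force: [0.0, -0.6, -0.9]
width: 0.0397
grip_force: 12.0
```

```bash
python3 - <<'E'
from h import *
plan([(.6164,-.0277,.0545,-.228)],jaw=0,step=.03);print(r.read_state()['ft_force'])
E
```

```text
t 23.05 pos [ 0.6176 -0.0284  0.0598] psi -0.228 tilt [0.0018 0.0004]
1 -> [ 0.6163 -0.0276  0.0543] -0.228
[[[0.0005,-0.0015,0.0055,0.002,-0.001,0.0,0]]]
[ 0.04978146 -0.57090032 -0.85802733]
```

Request:
drive_tool --moves '[[[0.0005,-0.001,0.004,0,0,0,0],[0,0,0.001,0,0,0,0],[0,0,0,0,0,0,0],[0,0,0,0,0,0,0],[0,0,0,0,0,0,0]]]'

```text
time: 23.55
ee_pos: [0.6162, -0.0275, 0.054]
eef_rot: [0.783, 0.622, 0.0, -0.0]
ft_force: [-2.5, 0.3, 5.1]
width: 0.0397
grip_force: 12.0
```

```bash
python3 - <<'E'
from h import *
plan([(.6164,-.0277,.054,-.228)],jaw=0,step=.03);print(r.read_state()['ft_force'])
E
```

```text
t 23.55 pos [ 0.6162 -0.0275  0.054 ] psi -0.228 tilt [0.0001 0.0006]
1 -> [ 0.6166 -0.0276  0.054 ] -0.228
[[[-0.0,0.0005,-0.0,0.0,-0.001,0.0,0]]]
[-2.48402518  0.31553869  5.0820316 ]
```

Contact (about 5 N) confirmed; release, lift and clear.

Request:
drive_tool --moves '[[[0,0,0,0,0,0,0.6],[0,0,0,0,0,0,0.6],[0,0,0,0,0,0,0.6],[0,0,-0.03,0,0,0,0.6],[0,0,-0.04,0,0,0,0.6],[0,0,-0.04,0,0,0,0.6],[0.03,0,0,0,0,0,0.6],[0.04,0,0,0,0,0,0.6],[0.04,0,0,0,0,0,0.6],[0.04,0,0,0,0,0,0.6]]]'

```text
time: 24.55
ee_pos: [0.6502, 0.1199, 0.1636]
eef_rot: [0.783, 0.622, 0.0, -0.0]
ft_force: [-0.4, 0.4, 0.5]
width: 0.0522
grip_force: 0.0
```

Request:
drive_tool --moves '[[[0.04,-0.02,0,0,0,0,0.6],[0.04,-0.02,0,0,0,0,0.6],[0.04,-0.02,0,0,0,0,0.6],[0,0,0,0,0,0,0.6],[0,0,0,0,0,0,0.6]]]'

```text
time: 25.05
ee_pos: [0.6181, 0.2502, 0.1631]
eef_rot: [0.782, 0.623, -0.0, -0.0]
ft_force: [0.4, -1.7, 0.3]
width: 0.0526
grip_force: 0.0
```

```bash
python3 - <<'E'
from h import *
s=r.read_state();print(s['time'],s['ee_pos'],s['ft_force'])
T=r.camera('top')
print('square',fit('top',T,'dark',rect(.04,.04),.014,[.6155,-.0283,-.228],.05,16),r.place_of('top','square')[:2],proj('top',[.6155,-.0283,.05]))
print('box',fit('top',T,'any',rect(.14,.232),.04,[.6148,-.0295,-.228],.015,66))
# dowel blobs still showing + strip orientation from white/wood not needed
S=r.camera('side');print('side square',fit('side',S,'dark',rect(.04,.04),.014,[.619,-.028,-.228],.05,12),proj('side',[.6155+.0039,-.0283,.05]),r.place_of('side','square')[:2])
E
```

```text
25.05 [0.61811678 0.25015133 0.16314641] [ 0.3926433  -1.74426731  0.29711476]
square ([np.float64(0.6153), np.float64(-0.0283), np.float64(-0.2389)], np.float64(0.055), 309) [{'at': [283.7, 188.5], 'conf': 0.53}] [[286.2595604  188.13643916]]
box ([np.float64(0.6147), np.float64(-0.0296), np.float64(-0.2282)], np.float64(0.004), 6077)
side square ([np.float64(0.6202), np.float64(-0.0272), np.float64(-0.3114)], np.float64(0.229), 124) [[348.56559607 212.00815459]] [{'at': [350.5, 211.2], 'conf': 0.65}]
```

Square sits centred on the mark to within 0.3 mm and the box hasn't moved.

```bash
python3 -c "
from bench import r
print(r.close_job())"
```

```text
the job is handed in; nothing more can be done
None
```

The box is packed in the order asked and handed in at about 25 s of the 106 s limit: long bar, large medallion, matching divider over both dowels, then the hazelnut square, which a final image fit put within about 0.3 mm of the centre of the divider's white mark.

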